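# Start up the microscope desk in order

## Task

Switch on the microscope desk at its grey switch box: with the fingertips press the green key, then the blue key, then the yellow key, each lightly and fully in, so that it stays down. Leave the white key up, do not press hard on the keys or the box, and leave the cup, the pot and the oil bottle where they stand.

Things in the scene. Friction and masses are not known exactly. Their poses are not given: they have to be found in the camera images.
- switch_box: grey switch box with a black top plate, 90 x 220 x 34 mm, fixed to the desk; origin under its centre on the desk, z up, y along its 220 mm length. Its top plate is 34 mm above the desk. It carries the four round keys in one row along its y axis, through the middle of its width, 50 mm apart; which colour is in which place varies
- unit_green: steel collar, 41 mm across and at most 4.5 mm high, of the green key with the key in it; origin at the collar's underside centre on the box's top plate, z up
- green_top (a point): centre of the flat top of the round green key cap (30 mm across); it moves with the key. Before it is pressed it stands 18.5 mm above the box's top plate (52.5 mm above the desk)
- key_green (a joint): how far the green key is pushed down, m: 0 = up (off), 0.009 = down against its stop. It slides with about 2.5 N of friction, has no return spring and stays where it is pushed; it is on from 0.006. More than 30 N damages it
- unit_blue: steel collar, 41 mm across and at most 4.5 mm high, of the blue key with the key in it; origin at the collar's underside centre on the box's top plate, z up
- blue_top (a point): centre of the flat top of the round blue key cap (30 mm across); it moves with the key. Before it is pressed it stands 18.5 mm above the box's top plate (52.5 mm above the desk)
- key_blue (a joint): how far the blue key is pushed down, m: 0 = up (off), 0.009 = down against its stop. It slides with about 2.5 N of friction, has no return spring and stays where it is pushed; it is on from 0.006. More than 30 N damages it
- unit_yellow: steel collar, 41 mm across and at most 4.5 mm high, of the yellow key with the key in it; origin at the collar's underside centre on the box's top plate, z up
- yellow_top (a point): centre of the flat top of the round yellow key cap (30 mm across); it moves with the key. Before it is pressed it stands 18.5 mm above the box's top plate (52.5 mm above the desk)
- key_yellow (a joint): how far the yellow key is pushed down, m: 0 = up (off), 0.009 = down against its stop. It slides with about 2.5 N of friction, has no return spring and stays where it is pushed; it is on from 0.006. More than 30 N damages it
- unit_white: steel collar, 41 mm across and at most 4.5 mm high, of the white key with the key in it; origin at the collar's underside centre on the box's top plate, z up
- white_top (a point): centre of the flat top of the round white key cap (30 mm across); it moves with the key. Before it is pressed it stands 18.5 mm above the box's top plate (52.5 mm above the desk)
- key_white (a joint): how far the white key is pushed down, m: 0 = up (off), 0.009 = down against its stop. It slides with about 2.5 N of friction, has no return spring and stays where it is pushed; it is on from 0.006. More than 30 N damages it
- cup_red_mid (a point): specimen cup with red screw lid, 46 mm across, 58 mm high, loose; the point is at its centre, half-way up. To be left alone
- purple_pot_mid (a point): pot with purple rim, 31 mm across, 57 mm high, loose; the point is at its centre, half-way up. To be left alone
- oil_bottle_mid (a point): small brown bottle with black cap, 26 mm across, 59 mm high, loose; the point is at its centre, half-way up. To be left alone

How it is judged:
By the outcome, as a careful person would: the job done as asked, in the order asked, and still so for the second after the job is handed in, with the robot touching nothing.
It also fails if it takes over 40 s, if anything falls off the work surface, if the arm or the gripper's body presses on something with over 40 N, if the wrist force passes 120 N, or if a joint passes its speed limit or range.

## Robot

A 6-joint arm with a two-finger parallel gripper is mounted at the origin on a cart in front of the work surface, level with it; the furniture and walls round the work are solid. World frame = base frame: x ahead of the robot, y to its left, z up, the work surface at z = 0. Lengths are in mm, angles in rad, forces in N, time in s.
With the tool pointing down it reaches from about 300 to 875 mm from the base axis. Payload 4.2 kg.
Tool frame: the origin (TCP) lies on the centre line of the jaws, within the pads' length; the fingertips stand 25 mm ahead of it and the grasp point (between the pads) lies 6 mm ahead of it; z points along the fingers, y is the direction in which the jaws open and shut (so a half turn about z gives the same grasp; the last joint's range is limited). The gripper opens to 85 mm and grips with 20 to 120 N. Pads are 22 mm wide; open, the fingers measure 114 mm over their backs; the gripper's body (76 mm by 85 mm) begins 54 mm behind the grasp point. The pads swing forward as they close: fully open they stand 13 mm farther back than shut.
Start: joints at [-1.273, 0.32, 1.565, -0, 1.257, -0.02], TCP at [179.677, -546.219, 256.338] pointing down, gripper open.
Joint ranges: [-3.11, 3.11], [-0.84, 2.01], [0.21, 2.61], [-1.34, 4.49], [0.05, 2.63], [-2.56, 2.56]. Speed limits (rad/s): [2.57, 2.57, 3.14, 3.14, 3.14, 3.14].

## Interface

Orientations are given as a unit quaternion [w, x, y, z].
In Python, from station import sense, camera, close_job, cut_out, tip_of gives the robot as it stands. The module is installed in compiled form; this text tells all that it offers.
- The arm moves only by the tool send_rows, never from a script. Its argument "rows" is a list of rows, each a list of 7 numbers: the opening in per cent of the stroke, from 0 (shut) to 100 (fully open), then the shift along the world's x, y, z in units of 50 mm (1.0 is 50 mm), then the turn, a rotation vector about the world's x, y, z in degrees. In form: [[fingers, tx, ty, tz, wx, wy, wz], ...]. A call has 1 to 20 rows; each row is the pose to reach, as a shift and turn from the pose commanded when the call began; what a row does not reach only later rows make up. A row lasts 1/10 s, in which the tool goes at most 50 mm and 8.59 degrees, less where a joint would pass 70% of its speed; a pose out of reach is approached as far as the arm can. A call with a gripper value outside its range is refused whole. The fingers move at their own pace and stop on an object; the grip force is fixed at half the most. Time passes only in rows, so rows that repeat a pose let the fingers close. It gives the time, the measured TCP pose, the force and the opening at its end, in the units of the state.
- sense(): the state, without advancing time (a new reading comes with each control period).
- camera(name): name is "side" or "top" or "wrist"; returns a dict with "image" (480x640x3 uint8, blue, green, red), "camera_matrix" (3x3 intrinsics, pixels), "k1" (the pictures are not rectified: a ray, as slopes to the right and down, at radius r is drawn at 1 + k1 r^2 times it, then the intrinsics apply), "R" (3x3) and "t" (3): a world point X has camera coordinates R X + t. Camera axes: x right, y down, z forward; pixel columns grow to the right and rows downward; lengths in mm; the calibration is good to about 2 mm. A picture is of the moment at which its call begins. There is no depth.
- close_job(): hands the job in, once; it reports no verdict.
Trained networks look in a picture, given as the dict that the camera call returned (one of the last four; its "shot" number tells which), for a name from the list of things; names that differ only in an ending like _2 or _b are one class to them, and where a whole thing is asked for, a point or a joint stands for the part that bears it (a point fixed in the world has none). Each returns a list of dicts, best first, with "conf" (0 to 1); they miss things now and then, are a little off and sometimes report something else, mostly with a low value. They report only what shows in the picture. A call takes as long as a camera call.
- cut_out(name, picture): "pixels" (480x640 bool, what is visible of it).
- tip_of(name, picture): "point" ([x, y, z] in mm, in world coordinates, good to about 4 mm: a listed point, or the origin of a listed thing).
The state is a dict: "t": time; "joint_pos": joint angles; "qvel": joint speeds; "effort": joint torques, N m; "ee_pos": TCP position; "tool_rot": TCP orientation; "force": force on the tool from outside, world axes, zero at the start; "moment": the same for the moment, N m; "gripper_width": finger opening in mm.
Only numpy, scipy, OpenCV 4.12 (cv2) and the standard library are available. Lean on these libraries where they do the work, as an engineer would, in place of code of your own. Each camera call takes 0.05 s, during which the arm holds its last target.

## Working session

There is one attempt and no reset: what is moved stays moved. The work goes in short steps, Python scripts to look and compute and a tool call to move; the robot and the scene stay as the last step left them, time stands still between calls to the robot, and variables do not carry over. Pictures are saved under pics/ and viewed, and the job is handed in when it is done.

Besides the shell and the picture viewer there is one more tool, called after ">>>" in YAML: its name, and indented under it one key for each argument. send_rows: Moves the arm, as the interface text tells. Its arguments: {"type":"object","properties":{"rows":{"type":"array"}},"required":["rows"]}

```bash
mkdir -p pics; cat > h.py <<'E'
import numpy as np, cv2
from station import sense,camera,cut_out,tip_of
def ray(c,uv):
    K=c["camera_matrix"];p=[(uv[0]-K[0][2])/K[0][0],(uv[1]-K[1][2])/K[1][1]]
    p=np.array(p);q=p.copy()
    for _ in range(30): q=p/(1+c["k1"]*(q@q))
    R=np.array(c["R"]);t=np.array(c["t"])
    return -R.T@t, R.T@np.array([q[0],q[1],1.])
def atz(c,uv,z):
    o,d=ray(c,uv);return o+d*(z-o[2])/d[2]
E
python3 - <<'E'
from h import *
s=sense();print(s)
for n in("top","side","wrist"):
    c=camera(n);cv2.imwrite(f"pics/{n}0.png",c["image"])
    for k in("green","blue","yellow","white"):
        r=tip_of(k+"_top",c);m=cut_out("key_"+k,c)
        print(n,k,[(np.round(x["point"],1),round(x["conf"],2)) for x in r[:2]])
        for x in m[:1]:
            ys,xs=np.nonzero(x["pixels"]);uv=(xs.mean(),ys.mean());print("   ",uv,len(xs),atz(c,uv,50).round(1),x["conf"])
    for k in("switch_box","cup_red_mid","purple_pot_mid","oil_bottle_mid"):
        try:
            r=tip_of(k,c);print(n,k,[(np.round(x["point"],1),round(x["conf"],2)) for x in r[:2]])
        except Exception as e: print(e)
        if len(k)<0: pass
E
```

```text
{'t': 0.0, 'joint_pos': array([-1.27295739e+00,  3.20306937e-01,  1.56568927e+00, -9.97465556e-06,
        1.25739817e+00, -2.00184736e-02]), 'qvel': array([ 1.34241530e-03, -3.40428577e-04,  1.73560439e-03, -5.75701887e-05,
        1.17840418e-03,  1.69755571e-03]), 'effort': array([-9.58886994e-04, -4.15522027e+01, -2.34159207e+01, -8.25604911e-05,
        8.10431287e-03,  1.14952860e-05]), 'ee_pos': array([ 179.56581538, -545.78333504,  255.46960979]), 'tool_rot': array([-8.91525654e-04,  9.87396749e-01,  1.58261962e-01, -1.29433933e-04]), 'force': array([-0.52340295,  0.26997082, -0.44939565]), 'moment': array([ 0.04661081, -0.01217145,  0.04420785]), 'gripper_width': 85.14940279422807}
top green [(array([458.2,  92.6,  50.5]), 0.64)]
    (np.float64(296.06545454545454), np.float64(306.98545454545456)) 275 [458.6  88.1  50. ] 0.62
top blue [(array([478.5, -57.4,  56.7]), 0.67)]
    (np.float64(386.6909090909091), np.float64(291.9309090909091)) 275 [481.5 -58.7  50. ] 0.59
top yellow [(array([477.3,  -8.2,  52.6]), 0.78)]
    (np.float64(356.037037037037), np.float64(297.053497942
[... 714 characters left out ...]
ow [(array([473.1,  -8.9,  52. ]), 0.68)]
    (np.float64(303.7857142857143), np.float64(284.99642857142857)) 280 [471.6 -18.5  50. ] 0.79
side white [(array([468.9,  34.5,  54.4]), 0.7)]
    (np.float64(293.53694581280786), np.float64(267.2413793103448)) 203 [464.3  30.4  50. ] 0.69
side switch_box [(array([470.8,  14.9,  -5. ]), 0.65)]
side cup_red_mid [(array([532.5, 252.6,  25.6]), 0.63)]
side purple_pot_mid [(array([451.3, 234.1,  29.6]), 0.77), (array([662.2, -66.7,  30. ]), 0.59)]
side oil_bottle_mid [(array([661.3, -68.1,  28.2]), 0.83)]
wrist green []
wrist blue []
wrist yellow []
wrist white []
wrist switch_box []
wrist cup_red_mid []
wrist purple_pot_mid []
wrist oil_bottle_mid []
```

View pics/top0.png

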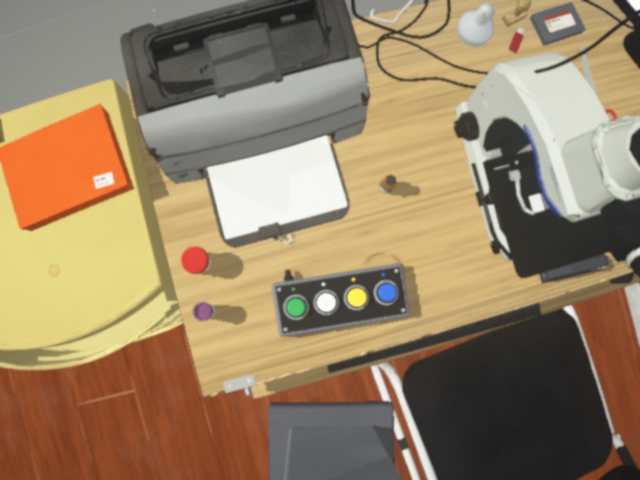

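View pics/side0.png

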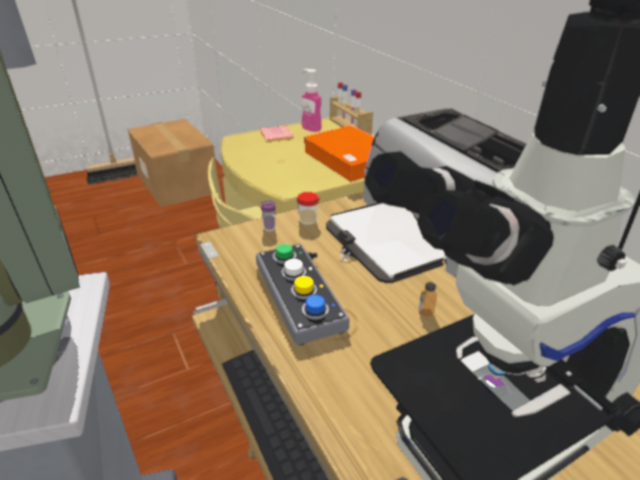

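The row, from the robot's left (+y), is green (296,307), white (326,302), yellow (356,297), blue (387,292) in the top picture. The cup and pot stand at left, the bottle is beyond the box, and the microscope is far right. Next I refine the row with a rigid fit.

```bash
python3 - <<'E'
from h import *
from scipy.optimize import least_squares
obs={}
cams={n:camera(n) for n in("top","side")}
def proj(c,P):
    K=np.array(c["camera_matrix"]);X=P@np.array(c["R"]).T+np.array(c["t"]);q=X[:,:2]/X[:,2:]
    q=q*(1+c["k1"]*(q**2).sum(1))[:,None];return q@K[:2,:2].T+K[:2,2]
for n,c in cams.items():
    hsv=cv2.cvtColor(c["image"],cv2.COLOR_BGR2HSV)
    for k,(a,b),i in(("green",(55,85),0),("yellow",(20,35),2),("blue",(105,125),3)):
        r=cut_out("key_"+k,c)
        if not r: continue
        m=cv2.dilate(r[0]["pixels"].astype(np.uint8),np.ones((7,7)))
        m&=cv2.inRange(hsv,(a,110,50),(b,255,255))//255
        ys,xs=np.nonzero(m);obs[n,i]=(xs.mean(),ys.mean(),len(xs))
a=np.linspace(0,2*np.pi,40);ci=np.c_[15*np.cos(a),15*np.sin(a)]
def pos(p,i):
    s=75-50*i;return np.array([p[0]-s*np.sin(p[2]),p[1]+s*np.cos(p[2])])
def cen(c,xy):
    P=np.vstack([np.c_[ci+xy,np.full(40,z)] for z in(52.5,39)])
    M=cv2.moments(cv2.convexHull(proj(c,P).astype(np.float32)));return np.array([M["m10"],M["m01"]])/M["m00"],M["m00"]
def res(p,cs): return np.concatenate([cen(cams[n],pos(p,i))[0]-o[:2] for (n,i),o in obs.items() if n in cs])
for cs in(("top",),("side",),("top","side")):
    f=least_squares(res,[470,15,.14],args=(cs,),diff_step=1e-3)
    print(cs,f.x.round(3),f.fun.round(2));print([pos(f.x,i).round(1) for i in range(4)])
for (n,i),o in obs.items(): print(n,i,np.round(o,1),cen(cams[n],pos(f.x,i)))
for uv in((495,250),(520,275),(470,130),(635,265),(600,210)):print(uv,atz(cams["top"],uv,0).round(),atz(cams["top"],uv,250).round())
print(sense()["t"])
E
```

```text
<stdin>:15: RuntimeWarning: Mean of empty slice.
  ret = ret.dtype.type(ret / rcount)
Traceback (most recent call last):
ValueError: Residuals are not finite in the initial point.
```

```bash
cat > fit.py <<'E'
from h import *
from scipy.optimize import least_squares
obs={}
cams={n:camera(n) for n in("top","side")}
px={"top":[(296,307),0,(356,297),(387,292)],"side":[(284,252),0,(304,285),(315,304)]}
def proj(c,P):
    K=np.array(c["camera_matrix"]);X=P@np.array(c["R"]).T+np.array(c["t"]);q=X[:,:2]/X[:,2:]
    q=q*(1+c["k1"]*(q**2).sum(1))[:,None];return q@K[:2,:2].T+K[:2,2]
for n,c in cams.items():
    hsv=cv2.cvtColor(c["image"],cv2.COLOR_BGR2HSV)
    for (a,b),i in(((55,90),0),((20,35),2),((100,130),3)):
        u,v=px[n][i];m=np.zeros((480,640),np.uint8);cv2.circle(m,(u,v),14,1,-1)
        m&=cv2.inRange(hsv,(a,100,40),(b,255,255))//255
        ys,xs=np.nonzero(m);print(n,i,hsv[v,u],len(xs));obs[n,i]=(xs.mean(),ys.mean(),len(xs))
a=np.linspace(0,2*np.pi,40);ci=np.c_[15*np.cos(a),15*np.sin(a)]
def pos(p,i):
    s=75-50*i;return np.array([p[0]-s*np.sin(p[2]),p[1]+s*np.cos(p[2])])
def cen(c,xy):
    P=np.vstack([np.c_[ci+xy,np.full(40,z)] for z in(52.5,39)])
    M=cv2.moments(cv2.convexHull(proj(c,P).astype(np.float32)));return np.array([M["m10"],M["m01"]])/M["m00"],M["m00"]
def res(p,cs): return np.concatenate([cen(cams[n],pos(p,i))[0]-o[:2] for (n,i),o in obs.items() if n in cs])
for cs in(("top",),("side",),("top","side")):
    f=least_squares(res,[470,15,.14],args=(cs,),diff_step=1e-3)
    print(cs,f.x.round(3),f.fun.round(2));print([pos(f.x,i).round(1) for i in range(4)])
for (n,i),o in obs.items(): print(n,i,np.round(o,1),cen(cams[n],pos(f.x,i)))
for uv in((495,250),(520,275),(470,130),(635,265),(600,210)):print(uv,atz(cams["top"],uv,0).round(),atz(cams["top"],uv,250).round())
print(sense()["t"])
E
python3 fit.py
```

```text
top 0 [ 66 144 199] 270
top 2 [ 29 166 253] 311
top 3 [109 173 232] 290
side 0 [ 69 157 187] 203
side 2 [ 29 245 247] 326
side 3 [107 166 241] 349
('top',) [4.69983e+02 1.49020e+01 1.50000e-01] [-0.05 -0.01  0.04  0.05  0.01 -0.04]
[array([458.8,  89.1]), array([466.2,  39.6]), array([473.7,  -9.8]), array([481.2, -59.3])]
('side',) [4.68734e+02 1.19960e+01 1.49000e-01] [-0.14 -0.54  0.13  0.25 -0.    0.17]
[array([457.6,  86.2]), array([465. ,  36.7]), array([472.4, -12.7]), array([479.9, -62.2])]
('top', 'side') [4.69485e+02 1.40940e+01 1.49000e-01] [ 0.44  0.24  0.54  0.37  0.52  0.31  0.08 -1.27  0.33 -0.63  0.18 -0.81]
[array([458.4,  88.3]), array([465.8,  38.8]), array([473.2, -10.6]), array([480.6, -60.1])]
top 0 [295.5 306.9 270. ] (array([295.96413817, 307.13710349]), 273.9525699755177)
top 2 [356.5 297.  311. ] (array([357.02701865, 297.39492969]), 281.88563138525933)
top 3 [386.7 292.2 290. ] (array([387.2309846 , 292.49755097]), 286.97760410187766)
side 0 [284.  251.4 203. ] (array([284.11111347, 250.1304069 ]), 241.3300121880602)
side 2 [303.5 284.6 326. ] (array([303.80238285, 283.92780212]), 298.63505101250485)
side 3 [315.  304.2 349. ] (array([315.13715133, 303.39502519]), 335.4910093070939)
(495, 250) [ 552. -259.    0.] [ 532. -172.  250.]
(520, 275) [ 508. -304.    0.] [ 499. -205.  250.]
(470, 130) [ 768. -224.    0.] [ 692. -146.  250.]
(635, 265) [ 523. -531.    0.] [ 510. -373.  250.]
(600, 210) [ 624. -465.    0.] [ 585. -324.  250.]
2.45
```

>>> send_rows:
  rows:
    - [0, 0.35, 0.79, 0, 0, 0, 0]
    - [0, 0.7, 1.59, 0, 0, 0, 0]
    - [0, 1.05, 2.38, 0, 0, 0, 0]
    - [0, 1.39, 3.17, 0, 0, 0, 0]
    - [0, 1.74, 3.97, 0, 0, 0, 0]
    - [0, 2.09, 4.76, 0, 0, 0, 0]
    - [0, 2.44, 5.55, 0, 0, 0, 0]
    - [0, 2.79, 6.35, 0, 0, 0, 0]
    - [0, 3.14, 7.14, 0, 0, 0, 0]
    - [0, 3.49, 7.93, 0, 0, 0, 0]
    - [0, 3.83, 8.73, 0, 0, 0, 0]
    - [0, 4.18, 9.52, 0, 0, 0, 0]
    - [0, 4.53, 10.31, 0, 0, 0, 0]
    - [0, 4.88, 11.11, 0, 0, 0, 0]
    - [0, 5.23, 11.9, 0, 0, 0, 0]
    - [0, 5.58, 12.69, 0, 0, 0, 0]
    - [0, 5.58, 12.69, -1.0, 0, 0, 0]
    - [0, 5.58, 12.69, -2.0, 0, 0, 0]
    - [0, 5.58, 12.69, -3.0, 0, 0, 0]
    - [0, 5.58, 12.69, -3.0, 0, 0, 0]

```text
t: 4.45
ee_pos: [454.1, 87.7, 101.4]
tool_rot: [0.0, 0.987, 0.158, -0.007]
force: [-1.7, -1.3, 0.4]
gripper_width: -0.0
```

```bash
python3 - <<'E'
from h import *
for n in("top","side","wrist"):
    c=camera(n);cv2.imwrite(f"pics/{n}1.png",c["image"])
s=sense();print(s["t"],s["ee_pos"],s["force"],s["tool_rot"],s["qvel"].round(3))
a=cv2.imread("pics/side1.png")[180:350,200:400];b=cv2.imread("pics/wrist1.png")
a=cv2.resize(a,(400,340));b=cv2.resize(b,(400,300));o=np.zeros((340,800,3),np.uint8);o[:,:400]=a;o[:300,400:]=b;cv2.imwrite("pics/m1.png",o)
E
```

```text
4.6 [460.30772545  88.48138851 108.22351626] [0.3459803  0.52004253 0.4866826 ] [2.80124566e-05 9.87414898e-01 1.58141922e-01 1.71780080e-03] [-0.001 -0.028 -0.022 -0.001 -0.006  0.001]
```

View pics/m1.png

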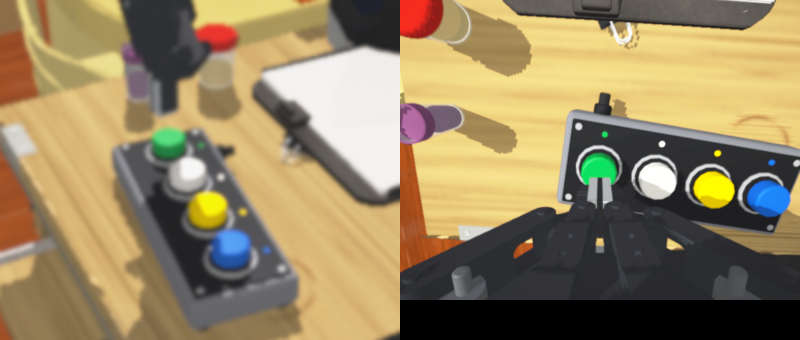

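```bash
python3 - <<'E'
from h import *
c=camera("wrist")
for k in("green","white","yellow","blue"):
    r=tip_of(k+"_top",c)
    print(k,[(np.round(x["point"],1),round(x["conf"],2)) for x in r[:1]])
for x in("side",):
    print([ (np.round(r["point"],1),r["conf"]) for r in tip_of("green_top",camera("side"))])
c=camera("wrist")
K=np.array(c["camera_matrix"])
for P in([459,88.3,81],[459,88.3,52.5]):
    X=np.array(c["R"])@P+c["t"];q=X[:2]/X[2];q*=1+c["k1"]*(q@q);print(K[:2,:2]@q+K[:2,2])
s=sense();print(s["t"],s["ee_pos"],s["force"])
b=c["image"][200:360,220:440];cv2.imwrite("pics/w2.png",cv2.resize(b,None,fx=3,fy=3))
E
```

```text
green [(array([458.8,  89. ,  58.3]), 0.75)]
white [(array([470.3,  40.5,  50.9]), 0.92)]
yellow [(array([474.4,  -8.3,  53.5]), 0.65)]
blue [(array([481.7, -58. ,  53.3]), 0.62)]
[(array([455.7,  82.6,  49.9]), 0.6)]
[318.95728286 304.08853288]
[318.95263711 280.70472304]
5.0 [459.0576119   88.29410696 107.20817904] [0.00226563 0.37166848 0.1987138 ]
```

View pics/w2.png

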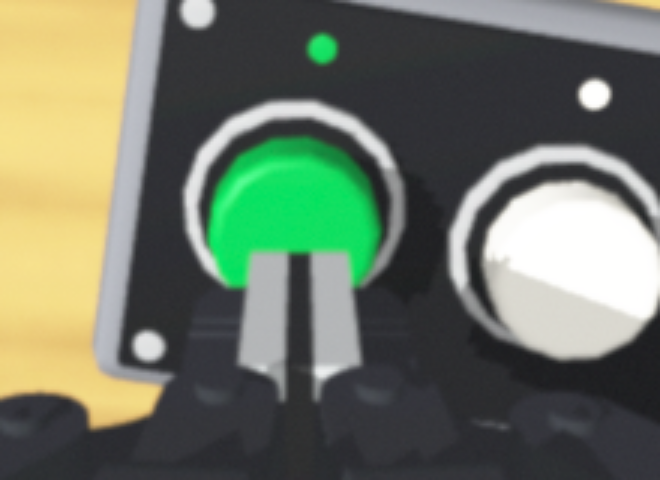

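>>> send_rows:
  rows:
    - [0, 0, 0, -0.3, 0, 0, 0]
    - [0, 0, 0, -0.5, 0, 0, 0]
    - [0, 0, 0, -0.56, 0, 0, 0]
    - [0, 0, 0, -0.6, 0, 0, 0]
    - [0, 0, 0, -0.64, 0, 0, 0]
    - [0, 0, 0, -0.66, 0, 0, 0]
    - [0, 0, 0, -0.66, 0, 0, 0]
    - [0, 0, 0, -0.66, 0, 0, 0]

```text
t: 5.8
ee_pos: [459.3, 88.4, 73.6]
tool_rot: [0.0, 0.987, 0.158, 0.001]
force: [0.6, -1.0, -0.7]
gripper_width: -0.1
```

>>> send_rows:
  rows:
    - [0, 0, 0, -0.02, 0, 0, 0]
    - [0, 0, 0, -0.04, 0, 0, 0]
    - [0, 0, 0, -0.06, 0, 0, 0]
    - [0, 0, 0, -0.08, 0, 0, 0]
    - [0, 0, 0, -0.08, 0, 0, 0]

```text
t: 6.3
ee_pos: [459.2, 88.3, 69.4]
tool_rot: [0.0, 0.987, 0.158, 0.001]
force: [1.7, 0.5, 1.7]
gripper_width: -0.3
```

>>> send_rows:
  rows:
    - [0, 0, 0, -0.01, 0, 0, 0]
    - [0, 0, 0, -0.02, 0, 0, 0]
    - [0, 0, 0, -0.02, 0, 0, 0]

```text
t: 6.6
ee_pos: [459.2, 88.4, 68.5]
tool_rot: [0.0, 0.987, 0.158, 0.001]
force: [2.0, 1.0, 2.3]
gripper_width: 0.2
```

>>> send_rows:
  rows:
    - [0, 0, 0, -0.01, 0, 0, 0]
    - [0, 0, 0, -0.02, 0, 0, 0]
    - [0, 0, 0, -0.02, 0, 0, 0]

```text
t: 6.9
ee_pos: [459.2, 88.4, 68.5]
tool_rot: [0.0, 0.987, 0.158, 0.001]
force: [0.8, 0.6, 12.2]
gripper_width: 0.2
```

>>> send_rows:
  rows:
    - [0, 0, 0, 0.4, 0, 0, 0]
    - [0, 0, 0, 0.8, 0, 0, 0]
    - [0, 0.07, -0.5, 0.8, 0, 0, 0]
    - [0, 0.16, -1.1, 0.8, 0, 0, 0]
    - [0, 0.26, -1.7, 0.8, 0, 0, 0]
    - [0, 0.35, -2.3, 0.8, 0, 0, 0]
    - [0, 0.44, -2.97, 0.8, 0, 0, 0]
    - [0, 0.44, -2.97, 0.8, 0, 0, 0]
    - [0, 0.44, -2.97, 0.8, 0, 0, 0]
    - [0, 0.44, -2.97, 0.8, 0, 0, 0]
    - [0, 0.44, -2.97, 0.8, 0, 0, 0]

```text
t: 8.0
ee_pos: [480.2, -59.2, 107.1]
tool_rot: [-0.0, 0.987, 0.159, -0.001]
force: [0.3, -0.6, -0.1]
gripper_width: 0.1
```

```bash
python3 - <<'E'
from h import *
c=camera("wrist");s=sense();print(s["t"],s["ee_pos"],s["force"])
cv2.imwrite("pics/w3.png",c["image"])
E
```

```text
8.05 [480.28600492 -59.27271792 107.22067034] [0.50225564 0.93637665 0.20316519]
```

View pics/w3.png

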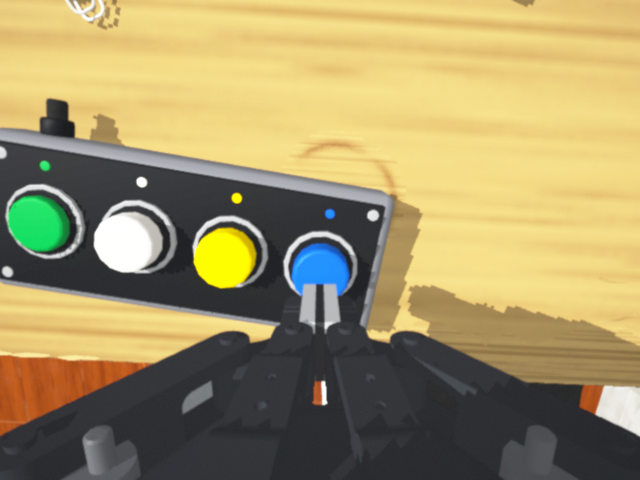

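Green now sits low in its collar at (40,222). The fingertips, at (320,295), are centred on the blue cap at (320,270).

>>> send_rows:
  rows:
    - [0, 0, 0, -0.3, 0, 0, 0]
    - [0, 0, 0, -0.52, 0, 0, 0]
    - [0, 0, 0, -0.58, 0, 0, 0]
    - [0, 0, 0, -0.61, 0, 0, 0]
    - [0, 0, 0, -0.64, 0, 0, 0]
    - [0, 0, 0, -0.67, 0, 0, 0]
    - [0, 0, 0, -0.7, 0, 0, 0]
    - [0, 0, 0, -0.72, 0, 0, 0]
    - [0, 0, 0, -0.74, 0, 0, 0]
    - [0, 0, 0, -0.76, 0, 0, 0]
    - [0, 0, 0, -0.77, 0, 0, 0]
    - [0, 0, 0, -0.78, 0, 0, 0]
    - [0, 0, 0, -0.78, 0, 0, 0]

```text
t: 9.35
ee_pos: [480.8, -60.2, 68.5]
tool_rot: [0.0, 0.987, 0.158, 0.0]
force: [-1.4, 2.4, 4.7]
gripper_width: -0.2
```

>>> send_rows:
  rows:
    - [0, 0, 0, -0.01, 0, 0, 0]
    - [0, 0, 0, -0.01, 0, 0, 0]

```text
t: 9.55
ee_pos: [480.8, -60.2, 68.5]
tool_rot: [0.0, 0.987, 0.158, 0.0]
force: [-3.3, 2.3, 8.2]
gripper_width: 0.1
```

>>> send_rows:
  rows:
    - [0, 0, 0, 0.4, 0, 0, 0]
    - [0, 0, 0, 0.79, 0, 0, 0]
    - [0, -0.05, 0.33, 0.79, 0, 0, 0]
    - [0, -0.1, 0.66, 0.79, 0, 0, 0]
    - [0, -0.14, 0.99, 0.79, 0, 0, 0]
    - [0, -0.14, 0.99, 0.79, 0, 0, 0]
    - [0, -0.14, 0.99, 0.79, 0, 0, 0]
    - [0, -0.14, 0.99, 0.79, 0, 0, 0]

```text
t: 10.35
ee_pos: [474.0, -11.3, 107.2]
tool_rot: [0.0, 0.987, 0.158, 0.0]
force: [-0.2, -0.3, -0.1]
gripper_width: -0.3
```

```bash
python3 - <<'E'
from h import *
c=camera("wrist");s=sense();print(s["t"],s["ee_pos"],s["force"])
cv2.imwrite("pics/w4.png",c["image"])
E
```

```text
10.4 [473.93847254 -11.37259939 107.25827031] [ 0.66261535  0.27606873 -0.57568795]
```

View pics/w4.png

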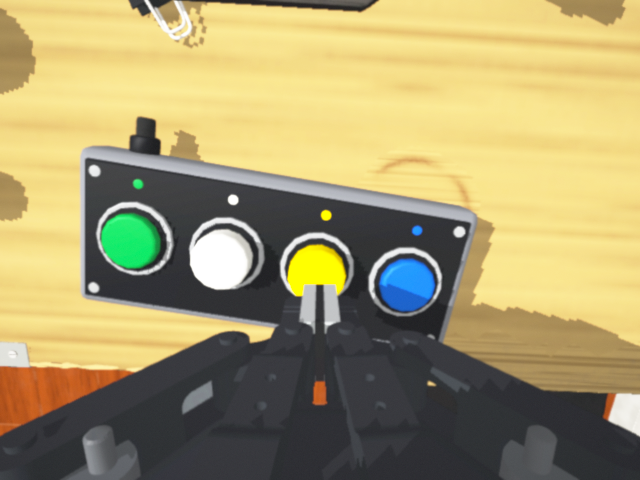

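Blue is down at (407,282), and the tips at (320,295) are over yellow at (317,270). The command is at z 107.3.

>>> send_rows:
  rows:
    - [0, 0, 0, -0.3, 0, 0, 0]
    - [0, 0, 0, -0.52, 0, 0, 0]
    - [0, 0, 0, -0.58, 0, 0, 0]
    - [0, 0, 0, -0.61, 0, 0, 0]
    - [0, 0, 0, -0.64, 0, 0, 0]
    - [0, 0, 0, -0.67, 0, 0, 0]
    - [0, 0, 0, -0.7, 0, 0, 0]
    - [0, 0, 0, -0.72, 0, 0, 0]
    - [0, 0, 0, -0.74, 0, 0, 0]
    - [0, 0, 0, -0.76, 0, 0, 0]
    - [0, 0, 0, -0.77, 0, 0, 0]
    - [0, 0, 0, -0.78, 0, 0, 0]
    - [0, 0, 0, -0.79, 0, 0, 0]
    - [0, 0, 0, -0.79, 0, 0, 0]

```text
t: 11.8
ee_pos: [473.8, -10.8, 68.5]
tool_rot: [0.0, 0.987, 0.158, 0.0]
force: [-3.2, -1.0, 8.9]
gripper_width: 0.0
```

>>> send_rows:
  rows:
    - [0, 0, 0, 0.4, 0, 0, 0]
    - [0, 0, 0, 0.8, 0, 0, 0]
    - [0, 0, 0, 1.6, 0, 0, 0]
    - [0, -1, 0, 2.4, 0, 0, 0]
    - [0, -2, 0, 2.8, 0, 0, 0]
    - [0, -2, 0, 2.8, 0, 0, 0]
    - [0, -2, 0, 2.8, 0, 0, 0]
    - [0, -2, 0, 2.8, 0, 0, 0]
    - [0, -2, 0, 2.8, 0, 0, 0]

```text
t: 12.7
ee_pos: [374.7, -10.7, 207.4]
tool_rot: [-0.0, 0.987, 0.158, 0.0]
force: [-0.1, 0.8, -0.2]
gripper_width: -0.3
```

```bash
python3 - <<'E'
from h import *
c=camera("wrist");d=camera("side");s=sense();print(s["t"],s["ee_pos"],s["force"],s["qvel"].round(3))
for k in("green","blue","yellow","white"):
    for p in(c,d):print(k,[(np.round(x["point"],1),round(x["conf"],2)) for x in tip_of(k+"_top",p)[:1]])
o=np.zeros((480,800,3),np.uint8)
o[:300,:400]=cv2.resize(c["image"],(400,300));o[:400,400:]=cv2.resize(d["image"][190:350,210:370],(400,400));cv2.imwrite("pics/f.png",o)
for k in("cup_red_mid","purple_pot_mid","oil_bottle_mid"):print(k,[(np.round(x["point"],1),round(x["conf"],2)) for x in tip_of(k,d)[:2]])
E
```

```text
12.8 [374.4576163  -10.69671881 207.19651008] [0.71838696 0.47798406 0.35092261] [ 0.    -0.001  0.004  0.001  0.005 -0.002]
green [(array([459.9,  87. ,  47.9]), 0.78)]
green [(array([459.5,  85.8,  37.7]), 0.69)]
blue [(array([482.4, -56.8,  41. ]), 0.94)]
blue [(array([476.1, -61.3,  45.6]), 0.71)]
yellow [(array([472.5,  -6.9,  42.7]), 0.79)]
yellow [(array([473.8,  -8. ,  32.1]), 0.53)]
white [(array([469.8,  37.6,  50.4]), 0.61)]
white [(array([467.1,  36.7,  51.2]), 0.82)]
cup_red_mid [(array([534.5, 252.9,  24.3]), 0.83), (array([471.4,  36. ,  51.9]), 0.2)]
purple_pot_mid [(array([453.5, 238.2,  28.5]), 0.59)]
oil_bottle_mid [(array([664. , -67.8,  30.1]), 0.55)]
```

View pics/f.png

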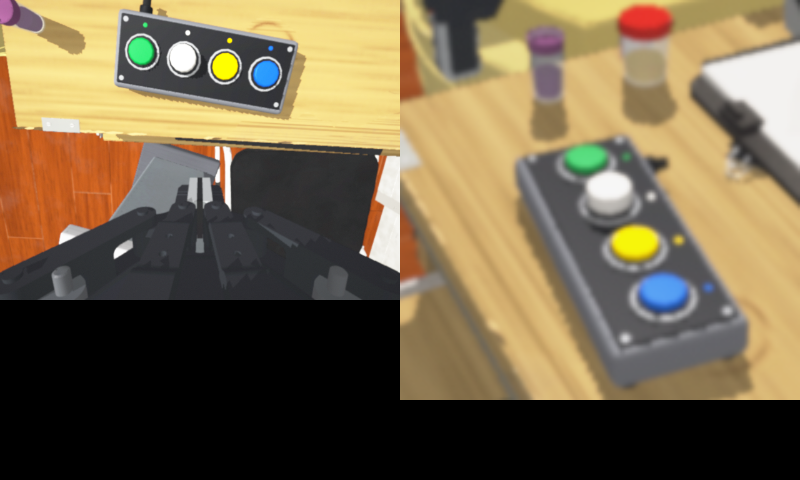

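The picture shows green, yellow and blue low in their collars and white standing up. The loose items have not moved, and the arm is clear.

```bash
python3 -c "
from station import close_job;print(close_job())"
```

```text
the job is handed in; nothing more can be done
None
```

I pressed the green, blue and yellow keys in that order with the closed fingertips, each down to its stop. I then backed the arm clear and handed the job in; at the last check before that, the clock stood at 12.8 s.

- **Keys:** Each press stopped with the TCP at z = 68.5 mm, as expected for a key fully in. The forces read with the key at its stop were about 12 N (green), 8 N (blue) and 9 N (yellow), against the 30 N limit. The last pictures show all three low in their collars.
- **White key:** It still stands up, with its top estimated at about 51 mm.
- **Cup, pot and bottle:** They are where they were, within the few millimetres the networks are good to.
- **Disagreements:** The networks' heights for the pressed keys scattered between 32 and 48 mm, where 43.5 mm is expected. The side camera's fit of the key row was about 3 mm off the top camera's, and I aimed close to the fit of both together. I relied on the stop height, the force and the pictures to judge the presses.

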